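Load a petri dish onto the pile in a dish carrier

ROBOT

A 7-joint arm with a two-finger parallel gripper is mounted at the origin on a cart in front of the work surface, level with it; the furniture and walls round the work are solid. World frame = base frame: x ahead of the robot, y to its left, z up, the work surface at z = 0. Lengths are in m, angles in degrees, forces in N, time in s.
With the tool pointing down it reaches from about 0.425 to 0.875 m from the base axis. Payload 4.7 kg.
Tool frame: the origin (TCP) lies between the finger pads; the fingertips stand env.tip_reach ahead of it and the grasp point (between the pads) lies 2 mm behind it (env.tip_reach is the distance from the TCP to the fingertips, in m); z points along the fingers, y is the line along which they close (so a half turn about z gives the same grasp; the last joint's range is limited). The gripper opens to 87 mm and grips with 3 to 60 N. Pads are 19 mm wide; open, the fingers measure 117 mm over their backs; the gripper's body (75 mm by 190 mm) begins 51 mm behind the grasp point.
Start: joints at [76.095, 18.392, -4.016, 83.108, 1.295, 78.541, -3.26], TCP at [0.165, -0.629, 0.24] pointing down, gripper open.
Joint ranges: [-163.93, 163.93], [-17.29, 119.83], [-79.2, 71.16], [3.27, 140.29], [-89.18, 269.18], [5.43, 117.66], [-154.24, 154.24]. Speed limits (degrees/s): [147.25, 147.25, 180, 180, 180, 180, 180].

INTERFACE

Orientations are given as [roll, pitch, yaw] about the fixed x, y, z axes, in that order (R = Rz(yaw) Ry(pitch) Rx(roll)).
In Python, from cell import env gives the robot as it stands.
- The arm moves only by the shell command python3 steer.py 'ROWS' [FORCE]. ROWS is one flat JSON list of numbers that holds 1 to 8 rows one after another, with no inner brackets; each row has 5 numbers: dx, dy, dz in m, then a turn about the tool's z in degrees, then the finger opening in m; each row is the pose to reach, as a shift and turn from the pose commanded when the command began, along the tool's axes at that moment; what a row does not reach only later rows make up. A row lasts 1/12 s, in which the tool goes at most 0.0417 m and 7.16 degrees, less where a joint would pass 70% of its speed; a pose out of reach is approached as far as the arm can. The fingers move at their own pace and stop on an object; FORCE is the grip in N (left out, the last holds). Time passes only in rows, so rows that do not move let the fingers close. It prints the time, the measured TCP pose, the force, the opening and the grip force at its end. Input that does not fit is refused with a message, and nothing moves.
- env.get_obs(): the state, without advancing time (a new reading comes with each control period).
- env.read_camera(name): name is "scene" or "top"; returns a dict with "color" (384x512x3 uint8, blue, green, red), "fx", "fy", "cx", "cy" (pixels), "world_from_camera" (4x4, takes a point from camera to world coordinates). Camera axes: x right, y down, z forward; pixel columns grow to the right and rows downward; lengths in m; the calibration is good to about 2 mm. A picture is of the moment at which its call begins. There is no depth.
- env.sign_off(): hands the job in; it is judged then, once.
The state is a dict: "time_s": time; "qpos": joint angles; "joint_velocities": joint speeds; "effort": joint torques, N m; "tool_pos": TCP position; "tool_rot": TCP orientation; "force": force on the tool from outside, world axes, zero at the start; "wrist_torque": the same for the moment, N m; "grip_width": finger opening in m; "grasp_force": force on a finger pad.
Only numpy, scipy, OpenCV 4.12 (cv2) and the standard library are available. Lean on these libraries where they do the work, as an engineer would, in place of code of your own. Each camera call takes 0.05 s, during which the arm holds its last target. There are 200 camera calls.

TASK

Pick up the petri dish that lies by itself on the bench, keep it level, and lower it between the wire guides of the steel dish carrier until you feel it rest on the pile already in there; only then let go, so that it is neither dropped nor pressed hard. Then swing the carrier's keeper arm over and down until its ball rests on that dish, so that the carrier can be moved to the incubator, and leave the timer and the marker pen beside the work where they are.

Things in the scene. Friction and masses are not known exactly. Their poses are not given: they have to be found in the camera images.
- dish: closed petri dish lying alone, flat on the bench: clear plastic, cream agar, 60 mm across the lid, 15 mm high to the lid's raised rim. Origin: centre of its underside, z up. Gripped across its side, where the fingers close to 56 mm; 25 to 50 g. Piled dishes nest: each adds 12 mm, and the keeper's ball lands on the lid 12 mm above the underside.
- carrier: stainless dish carrier, fixed on the bench. Origin under its centre (the pile's axis) at bench level, z up. Round floor plate 90 mm across; four upright 5 mm wires at x = +-31, y = +-18 mm guide the dishes with about 5 mm of play. The two at -x are joined by a cross wire at z = 84 mm, those at +x end at z = 80 mm. Both sides, +y and -y, are open for fingers. Wires splay out over the top 10 mm.
- floor_plate: the carrier's round floor plate, 3 mm thick; origin at the centre of its underside, its top 6 mm above the bench. On it stands a loose pile of 2 to 5 dishes like the one to load; how many is not known and differs each time, it has to be felt or seen. The added dish comes to rest with its underside about 29 to 66 mm above the bench. Pile and plate bear 35 N at most.
- keeper_hinge (a point): the keeper arm's hinge pin, between two ears on a post 105 mm high at the carrier's +x side: at x = 54, y = 0, z = 93 mm of the carrier, the pin lying along the carrier's y.
- keeper (a joint): the keeper arm's hinge, rad: 0 = arm level, ball over the pile; positive = swung up and away (1.57 = upright, stop at 2.4 leaning away from the pile to the carrier's +x), negative = ball lower than the hinge (stop at -0.95). Starts at 1.75 to 2.25. Friction holds it wherever it is left; about 1 N on the ball moves it.
- keeper_ball (a point): centre of the black rubber ball, 20 mm across, at the end of the keeper arm (steel rod 6.6 mm thick), 62 mm from the hinge pin. The arm swings in the carrier's x-z plane (y = 0). Seated, the ball's centre is 22 mm above the underside of the dish it rests on.
- dish_tray: low aluminium tray, 170 x 86 mm, 22 mm high, fixed, with two other piles of 2 to 5 dishes, up to 70 mm high in all; not part of the job. Origin under its centre.
- bench_timer: small square bench timer, 66 x 66 x 18 mm, lying loose on the bench. Origin at the centre of its underside.
- marker: marker pen with a black cap, 135 mm long and 17 mm thick, lying loose on the bench. Origin at the centre of its underside.

How it is judged (in metres and radians):
On the way:
1. the dish lies on the pile in the carrier, flat, at rest and let go (horizontal distance between dish and carrier below 0.01 m and z of dish in the frame of carrier above 0.024 m and angle between dish's own z axis and vertical below 0.06 rad and linear speed of dish below 0.02 m/s and contact force between dish and the fingers below 0.01 N), for 0.3 s.
At the end, for the whole second after the job is handed in: The dish lies flat (0.06 rad) and still on the pile in the carrier, centre within 10 mm of its axis, underside over 24 mm above its origin, let go; the keeper ball's centre is less than 25 mm above the dish's underside (22 is touching) and within 25 mm of its centre (all of step 1 and z of keeper_ball in the frame of dish below 0.025 m and horizontal distance between keeper_ball and dish below 0.025 m).
It fails at once if the dish is dropped (moves faster than 0.25 m/s while the fingers do not touch it) (contact force between dish and the fingers below 0.01 N and linear speed of dish above 0.25 m/s).
It fails at once if the dish is tipped by more than 0.4 rad (angle between dish's own z axis and vertical above 0.4 rad).
It fails at once if the pile in the carrier is pressed with more than 35 N (contact force between floor_plate and anything else above 35 N).
It fails at once if the timer is moved by more than 30 mm (distance of bench_timer from where it was at the start of the episode above 0.03 m).
It fails at once if the marker pen is moved by more than 30 mm (distance of marker from where it was at the start of the episode above 0.03 m).
It also fails if it takes over 58 s, if anything falls off the work surface, if the arm or the gripper's body presses on something with over 40 N, if the wrist force passes 120 N, or if a joint passes its speed limit or range.

## Working session

There is one attempt and no reset: what is moved stays moved. The work goes in short steps, Python scripts to look and compute and a shell command to move; the robot and the scene stay as the last step left them, time stands still between calls to the robot, and variables do not carry over. Pictures are saved under pics/ and viewed, at most 14 in all, crops included, and the job is handed in when it is done.

```bash
mkdir -p pics; ls
python3 - <<'E'
from cell import env
import cv2
for n in("scene","top"):
    r=env.read_camera(n); cv2.imwrite(f"pics/{n}0.png",r["color"]); print(n,r["fx"],r["cx"],r["cy"],r["world_from_camera"].round(3).tolist())
o=env.get_obs(); print(o["tool_pos"],o["tool_rot"],o["time_s"],o["grip_width"],env.tip_reach)
E
```

```text
cell.py
pics
steer.py
scene 456.5044430880644 257.3848498457945 189.69757105379296 [[-0.797, -0.291, 0.529, -0.105], [-0.604, 0.397, -0.692, 0.883], [-0.008, -0.871, -0.492, 0.675], [0.0, 0.0, 0.0, 1.0]]
top 488.66302126890616 255.58188183231314 202.5975311971259 [[0.026, -0.999, 0.04, 0.452], [-1.0, -0.026, -0.001, 0.026], [0.002, -0.04, -0.999, 1.373], [0.0, 0.0, 0.0, 1.0]]
[ 0.16491497 -0.62823569  0.23858342] [-1.79901348e+02  6.80424454e-03  1.47171052e+01] 0.1 0.08694268461571077 0.017
```
View pics/scene0.png

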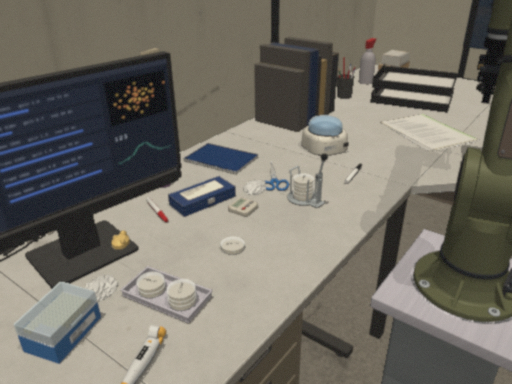

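View pics/top0.png

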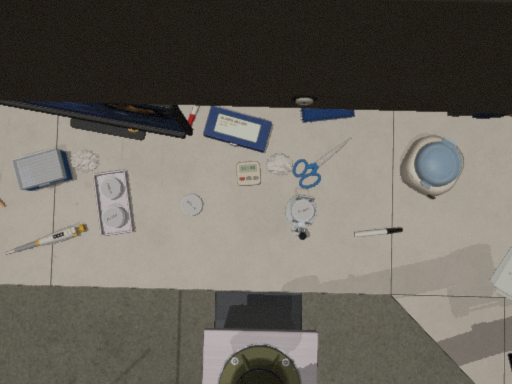

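The scene view shows the lone dish at (232,245), the carrier at (305,188) with the ball at (324,157). In the top view they are at about (191,205), (302,210) and (303,236). The timer is at (248,174) and the marker at (378,232). I'll zoom in on the carrier next.

Create h.py:
```python
import numpy as np
def ray(r,u,v):
    T=r["world_from_camera"]; d=T[:3,:3]@np.array([(u-r["cx"])/r["fx"],(v-r["cy"])/r["fy"],1]); return T[:3,3],d
def onz(r,u,v,z):
    o,d=ray(r,u,v); return o+d*(z-o[2])/d[2]
def tri(a,b):
    (o1,d1),(o2,d2)=a,b
    s=np.linalg.lstsq(np.c_[d1,-d2],o2-o1,rcond=None)[0]; p,q=o1+d1*s[0],o2+d2*s[1]
    return (p+q)/2,np.linalg.norm(p-q)
def proj(r,p):
    T=np.linalg.inv(r["world_from_camera"]); c=T[:3,:3]@p+T[:3,3]; return r["fx"]*c[0]/c[2]+r["cx"],r["fy"]*c[1]/c[2]+r["cy"]
```

Run:
```python
import cv2,numpy as np
t=cv2.imread("pics/top0.png");s=cv2.imread("pics/scene0.png")
f=lambda i,x,y,w,h,k:cv2.resize(i[y:y+h,x:x+w],None,fx=k,fy=k,interpolation=cv2.INTER_CUBIC)
cv2.imwrite("pics/c0.png",np.hstack([f(t,270,180,65,70,6),f(s,275,145,65,70,6)]))
```

```text
(no output)
```

View pics/c0.png

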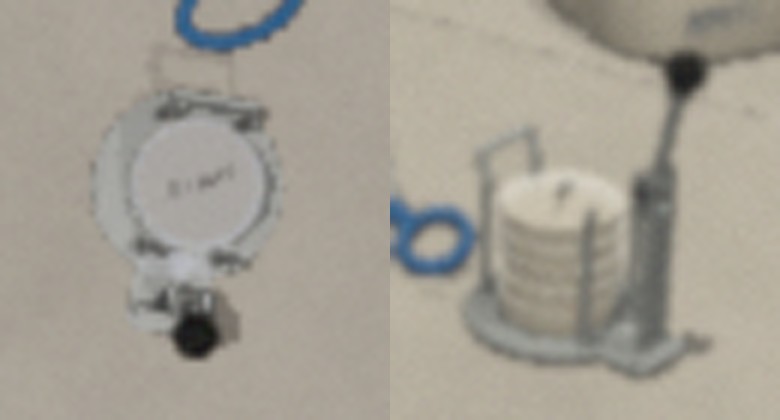

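The carrier's +x points towards the robot, with the wires at crop pixels (172,112), (250,122), (150,245) and (230,258). The pile looks like 5 dishes, its lid is at (201,182), and the ball is at (196,334).

Run:
```python
from cell import env
import cv2,numpy as np
from h import *
t=env.read_camera("top");s=env.read_camera("scene")
C=lambda x,y:(270+x/6-.4,180+y/6-.4)
S=lambda x,y:(275+(x-390)/6-.4,145+y/6-.4)
print("ball",tri(ray(t,*C(196,334)),ray(s,*S(685,72))))
print("lid",tri(ray(t,*C(201,182)),ray(s,*S(563,200))))
for z in(.03,.041,.053,.065,.078):print(z,onz(t,*C(201,182),z),onz(s,*S(563,200),z))
w=[onz(t,*C(*p),.07)[:2] for p in((172,112),(250,122),(150,245),(230,258))]
w=np.array(w);print("wires",w.mean(0),w); d=w[2:].mean(0)-w[:2].mean(0);print("axis +x deg",np.degrees(np.arctan2(d[1],d[0])),np.linalg.norm(d))
d=w[[0,2]].mean(0)-w[[1,3]].mean(0);print("y dir deg",np.degrees(np.arctan2(d[1],d[0])),np.linalg.norm(d))
# lone dish
for r,(x,y,ww,h),n in((t,(170,185,42,42),"top"),(s,(212,228,42,34),"scene")):
    c=r["color"][y:y+h,x:x+ww].astype(int); bg=np.median(c.reshape(-1,3),axis=0)
    m=(np.abs(c-bg).sum(2)>30).astype(np.uint8)
    cv2.imwrite(f"pics/m_{n}.png",m*255)
    cs,_=cv2.findContours(m,cv2.RETR_EXTERNAL,cv2.CHAIN_APPROX_NONE);k=max(cs,key=cv2.contourArea)
    e=cv2.fitEllipse(cv2.convexHull(k));print(n,e,[onz(r,e[0][0]+x,e[0][1]+y,z)[:3] for z in(.007,.012)])
f=lambda i,x,y,w,h,k:cv2.resize(i[y:y+h,x:x+w],(w*k,h*k),interpolation=cv2.INTER_CUBIC)
a=f(t["color"],170,185,42,42,8);b=f(s["color"],212,224,42,42,8)
mt=cv2.cvtColor(f(cv2.imread("pics/m_top.png",0),0,0,42,42,8),cv2.COLOR_GRAY2BGR)if 0 else None
cv2.imwrite("pics/d0.png",np.hstack([a,b]))
```

```text
ball (array([ 0.42124196, -0.09373234,  0.15519282]), np.float64(0.002268236956090641))
lid (array([ 0.48657437, -0.10327968,  0.06665247]), np.float64(0.0027668293716476204))
0.03 [ 0.48875656 -0.10616689  0.03      ] [ 0.52098316 -0.16354968  0.03      ]
0.041 [ 0.48845431 -0.10508096  0.041     ] [ 0.51031502 -0.14569916  0.041     ]
0.053 [ 0.48812459 -0.10389631  0.053     ] [ 0.49867706 -0.12622587  0.053     ]
0.065 [ 0.48779486 -0.10271166  0.065     ] [ 0.4870391  -0.10675257  0.065     ]
0.078 [ 0.48743766 -0.10142829  0.078     ] [ 0.4744313  -0.08565651  0.078     ]
wires [ 0.48667893 -0.10202114] [[ 0.51847051 -0.08860912]
 [ 0.5149374  -0.1234203 ]
 [ 0.4590688  -0.08019442]
 [ 0.45423901 -0.11586072]]
axis +x deg 172.42366713216165 0.06057890172825049
y dir deg 83.23288279538502 0.03548596258436963
top ((22.868223190307617, 19.00614356994629), (20.374540328979492, 22.353944778442383), 168.9892578125) [array([0.49779798, 0.20021805, 0.007     ]), array([0.49762982, 0.19958209, 0.012     ])]
scene ((20.1856632232666, 17.638532638549805), (19.716846466064453, 27.20501708984375), 87.36317443847656) [array([0.49562368, 0.20182501, 0.007     ]), array([0.49113127, 0.20692497, 0.012     ])]
```

View pics/d0.png

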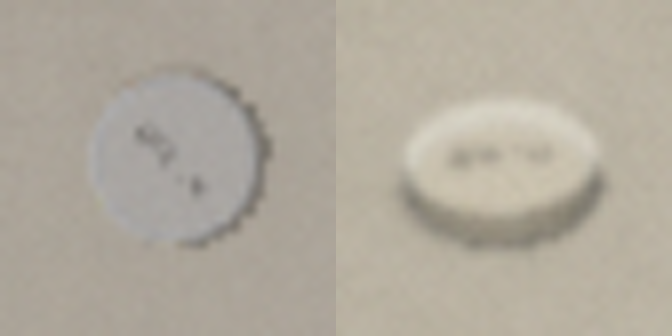

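The dish in the top view is centred at crop (174,156), which is pixel (191.3,204.1). In the scene view its lid rim is centred at about (232.3,243.3).

```bash
cat > to.py <<'E'
import sys,numpy as np
from cell import env
from scipy.spatial.transform import Rotation as R
o=env.get_obs(); x,y,z,yaw=map(float,sys.argv[1:5])
M=R.from_euler("xyz",o["tool_rot"],degrees=True)
d=M.inv().apply(np.array([x,y,z])-o["tool_pos"])
print("shift",d.round(4),"turn",round(-(yaw-o["tool_rot"][2]),2),"| pos",o["tool_pos"].round(4),"rot",o["tool_rot"].round(2),"F",np.round(o["force"],2),"w",round(o["grip_width"],4),"gf",round(o["grasp_force"],2),"t",o["time_s"])
E
python3 - <<'E'
from cell import env
from h import *
t=env.read_camera("top");s=env.read_camera("scene")
print(onz(t,191.3,204.1,.013),onz(s,232.3,243.3,.013),tri(ray(t,191.3,204.1),ray(s,232.3,243.3)))
E
python3 to.py 0.45 -0.36 0.24 -7.4; python3 to.py 0.497 0.2 0.24 -7.4
```

```text
[0.49721902 0.20381102 0.013     ] [0.49614111 0.2004371  0.013     ] (array([0.4960206 , 0.20273124, 0.01454147]), np.float64(0.0028739676422580877))
shift [ 0.3438 -0.1873 -0.0007] turn 22.11 | pos [ 0.165  -0.6285  0.2392] rot [-179.96    0.     14.71] F [ 0.36 -0.28  0.24] w 0.0868 gf 0.0 t 0.3
shift [ 5.315e-01 -7.170e-01 -4.000e-04] turn 22.11 | pos [ 0.165  -0.6285  0.2392] rot [-179.96    0.     14.71] F [ 0.36 -0.28  0.24] w 0.0868 gf 0.0 t 0.3
```

```bash
python3 steer.py '[0.34, -0.187, 0, 22, 0.087, 0.34, -0.187, 0, 22, 0.087, 0.34, -0.187, 0, 22, 0.087, 0.34, -0.187, 0, 22, 0.087, 0.34, -0.187, 0, 22, 0.087, 0.34, -0.187, 0, 22, 0.087, 0.34, -0.187, 0, 22, 0.087, 0.34, -0.187, 0, 22, 0.087]'; python3 to.py 0.4967 0.2025 0.1 -7.4
```

```text
time_s: 0.97
tool_pos: [0.406, -0.3994, 0.2398]
tool_rot: [180.0, -0.0, -7.3]
force: [0.3, -0.9, 0.5]
grip_width: 0.0873
grasp_force: 0.0
shift [ 0.0135 -0.6086  0.1395] turn 0.1 | pos [ 0.406  -0.3994  0.2398] rot [ 1.7996e+02 -2.0000e-02 -7.3000e+00] F [ 0.32 -0.9   0.53] w 0.0873 gf 0.0 t 0.9667
```

```bash
python3 steer.py '[0.06, -0.3, 0, 0, 0.087, 0.06, -0.3, 0, 0, 0.087, 0.06, -0.3, 0, 0, 0.087, 0.06, -0.3, 0, 0, 0.087, 0.06, -0.3, 0, 0, 0.087, 0.06, -0.3, 0, 0, 0.087, 0.06, -0.3, 0, 0, 0.087, 0.06, -0.3, 0, 0, 0.087]'; python3 to.py 0.4967 0.2025 0.1 -7.4
```

```text
time_s: 1.63
tool_pos: [0.5041, -0.1033, 0.2401]
tool_rot: [-179.8, -0.1, -6.8]
force: [-0.1, 0.9, 0.7]
grip_width: 0.0871
grasp_force: 0.0
shift [-0.0436 -0.3024  0.1409] turn 0.62 | pos [ 0.5041 -0.1033  0.2401] rot [-1.7984e+02 -9.0000e-02 -6.7800e+00] F [-0.1   0.9   0.74] w 0.0871 gf 0.0 t 1.6333
```

```bash
python3 steer.py '[-0.04, -0.3, 0, 0, 0.087, -0.04, -0.3, 0, 0, 0.087, -0.04, -0.3, 0, 0, 0.087, -0.04, -0.3, 0, 0, 0.087, -0.04, -0.3, 0, 0, 0.087, -0.04, -0.3, 0, 0, 0.087, -0.04, -0.3, 0, 0, 0.087, -0.04, -0.3, 0, 0, 0.087]'; python3 to.py 0.4967 0.2025 0.06 -7.4
```

```text
time_s: 2.3
tool_pos: [0.4988, 0.2, 0.2402]
tool_rot: [-179.7, -0.0, -6.7]
force: [-0.7, 0.8, 0.4]
grip_width: 0.0866
grasp_force: 0.0
shift [-0.0024 -0.0015  0.1803] turn 0.65 | pos [0.4988 0.2    0.2402] rot [-1.7974e+02 -1.0000e-02 -6.7500e+00] F [-0.72  0.78  0.41] w 0.0866 gf 0.0 t 2.3
```

```bash
python3 steer.py '[-0.002, -0.002, 0.18, 0, 0.087, -0.002, -0.002, 0.18, 0, 0.087, -0.002, -0.002, 0.18, 0, 0.087, -0.002, -0.002, 0.18, 0, 0.087, -0.002, -0.002, 0.18, 0, 0.087, -0.002, -0.002, 0.18, 0, 0.087, -0.002, -0.002, 0.18, 0, 0.087]'; python3 to.py 0.4967 0.2025 0.020 -7.4
```

```text
time_s: 2.88
tool_pos: [0.4996, 0.1943, 0.0604]
tool_rot: [-180.0, -0.0, -7.3]
force: [-0.9, 1.1, 0.6]
grip_width: 0.087
grasp_force: 0.0
shift [-0.0039 -0.0078  0.0404] turn 0.12 | pos [0.4996 0.1943 0.0604] rot [-1.7997e+02 -1.0000e-02 -7.2800e+00] F [-0.86  1.14  0.56] w 0.087 gf 0.0 t 2.8833
```

Run:
```python
from cell import env
import cv2,numpy as np
t=env.read_camera("top")["color"];s=env.read_camera("scene")["color"]
f=lambda i,x,y,w,h,k:cv2.resize(i[y:y+h,x:x+w],None,fx=k,fy=k,interpolation=cv2.INTER_CUBIC)
cv2.imwrite("pics/g1.png",np.hstack([f(t,160,170,65,70,6),f(s,200,205,65,70,6)]))
```

```text
(no output)
```

View pics/g1.png

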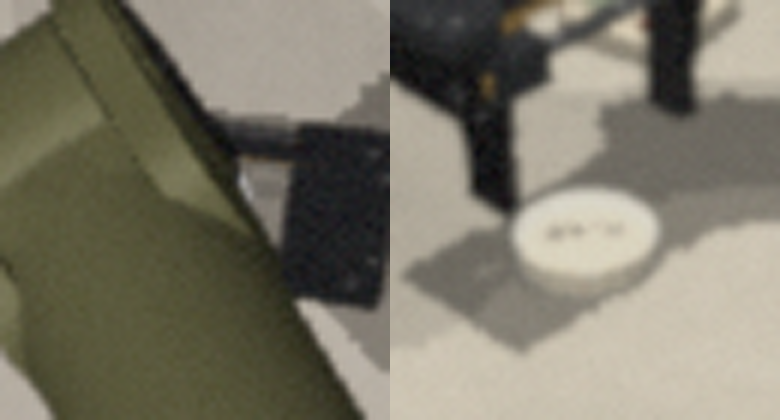

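The fingers straddle the dish (tips at crop (495,205) and (672,110), dish at (585,240)). I'll lower and close.

```bash
python3 steer.py '[-0.004, -0.008, 0.02, 0, 0.087, -0.004, -0.008, 0.03, 0, 0.087, -0.004, -0.008, 0.04, 0, 0.087, -0.004, -0.008, 0.0405, 0, 0.087, -0.004, -0.008, 0.0405, 0, 0.087]'; python3 to.py 0.4967 0.2025 0.02 -7.4
```

```text
time_s: 3.4
tool_pos: [0.4962, 0.2019, 0.0191]
tool_rot: [180.0, 0.0, -7.3]
force: [0.5, 0.0, 0.0]
grip_width: 0.0869
grasp_force: 0.0
shift [ 0.0004 -0.0006 -0.0009] turn 0.1 | pos [0.4962 0.2019 0.0191] rot [ 1.7997e+02  1.0000e-02 -7.3000e+00] F [0.5  0.02 0.02] w 0.0869 gf 0.0 t 3.4
```

```bash
python3 steer.py '[0, 0, 0, 0, 0.07, 0, 0, 0, 0, 0.062, 0, 0, 0, 0, 0.06, 0, 0, 0, 0, 0.058, 0, 0, 0, 0, 0.056, 0, 0, 0, 0, 0.052, 0, 0, 0, 0, 0.05, 0, 0, 0, 0, 0.05]' 10; python3 steer.py '[0, 0, 0, 0, 0.05, 0, 0, 0, 0, 0.05, 0, 0, 0, 0, 0.05, 0, 0, 0, 0, 0.05]'
```

```text
time_s: 4.07
tool_pos: [0.4962, 0.2023, 0.0191]
tool_rot: [180.0, -0.0, -7.3]
force: [0.4, -0.7, 1.0]
grip_width: 0.0549
grasp_force: 10.0
time_s: 4.4
tool_pos: [0.4962, 0.2023, 0.0191]
tool_rot: [180.0, -0.0, -7.3]
force: [0.0, -0.1, 1.7]
grip_width: 0.0551
grasp_force: 10.0
```

```bash
python3 steer.py '[0, 0, -0.01, 0, 0.05, 0, 0, -0.03, 0, 0.05, 0, 0, -0.055, 0, 0.05, 0, 0, -0.08, 0, 0.05, 0, 0, -0.105, 0, 0.05, 0, 0, -0.13, 0, 0.05, 0, 0, -0.15, 0, 0.05, 0, 0, -0.15, 0, 0.05]'; python3 to.py 0.487 -0.1025 0.17 -7.3
python3 - <<'E'
from cell import env
import cv2
s=env.read_camera("scene")["color"]
cv2.imwrite("pics/g2.png",cv2.resize(s[150:280,170:300],None,fx=4,fy=4,interpolation=cv2.INTER_CUBIC))
E
```

```text
time_s: 5.07
tool_pos: [0.4984, 0.2038, 0.1739]
tool_rot: [-179.8, -0.4, -7.3]
force: [1.4, 1.4, 0.3]
grip_width: 0.0551
grasp_force: 10.0
shift [0.0274 0.3053 0.0033] turn 0.04 | pos [0.4984 0.2038 0.1739] rot [-179.84   -0.42   -7.26] F [1.38 1.45 0.34] w 0.0551 gf 10.0 t 5.0667
```

View pics/g2.png

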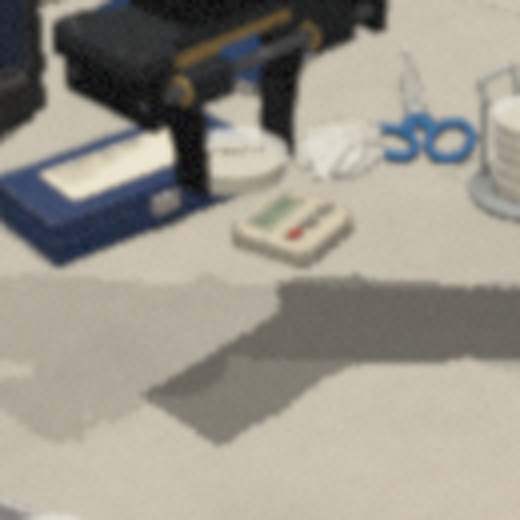

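The dish is held level between the fingertips at about crop (247,160). Next I'll carry it over the pile.

```bash
python3 steer.py '[0.002, 0.02, 0.002, 0, 0.05, 0.006, 0.055, 0.002, 0, 0.05, 0.009, 0.095, 0.002, 0, 0.05, 0.012, 0.135, 0.002, 0, 0.05, 0.015, 0.175, 0.002, 0, 0.05, 0.019, 0.215, 0.002, 0, 0.05, 0.023, 0.255, 0.002, 0, 0.05, 0.025, 0.28, 0.002, 0, 0.05]'; python3 steer.py '[0, 0.014, 0, 0, 0.05, 0.0015, 0.025, 0, 0, 0.05, 0.0015, 0.025, 0, 0, 0.05, 0.0015, 0.025, 0, 0, 0.05, 0.0015, 0.025, 0, 0, 0.05]';python3 to.py 0.487 -0.1025 0.12 -7.3
```

```text
time_s: 5.78
tool_pos: [0.4837, -0.0834, 0.1658]
tool_rot: [179.9, 0.1, -7.5]
force: [0.2, -0.3, -0.4]
grip_width: 0.0548
grasp_force: 10.0
time_s: 6.2
tool_pos: [0.4838, -0.1017, 0.1667]
tool_rot: [-180.0, 0.0, -7.1]
force: [-0.1, 0.4, -1.4]
grip_width: 0.0548
grasp_force: 10.0
shift [0.0033 0.0004 0.0467] turn 0.15 | pos [ 0.4838 -0.1017  0.1667] rot [-1.7995e+02  4.0000e-02 -7.1500e+00] F [-0.08  0.42 -1.37] w 0.0548 gf 10.0 t 6.2
```

```bash
python3 steer.py '[0.003, 0, 0.02, 0, 0.05, 0.003, 0, 0.035, 0, 0.05, 0.003, 0, 0.045, 0, 0.05, 0.003, 0, 0.045, 0, 0.05]';python3 to.py 0.487 -0.1025 0.12 -7.3;  python3 - <<'E'
from cell import env
import cv2,numpy as np
t=env.read_camera("top")["color"];s=env.read_camera("scene")["color"]
f=lambda i,x,y,w,h,k:cv2.resize(i[y:y+h,x:x+w],None,fx=k,fy=k,interpolation=cv2.INTER_CUBIC)
cv2.imwrite("pics/p1.png",np.hstack([f(t,270,180,65,70,6),f(s,275,145,65,70,6)]))
E
```

```text
time_s: 6.53
tool_pos: [0.4852, -0.1022, 0.1198]
tool_rot: [-179.9, 0.2, -7.1]
force: [-0.0, 0.8, -1.9]
grip_width: 0.0555
grasp_force: 10.0
shift [ 0.0019  0.0001 -0.0002] turn 0.16 | pos [ 0.4852 -0.1022  0.1198] rot [-179.94    0.25   -7.14] F [-0.04  0.77 -1.87] w 0.0555 gf 10.0 t 6.5333
```

View pics/p1.png

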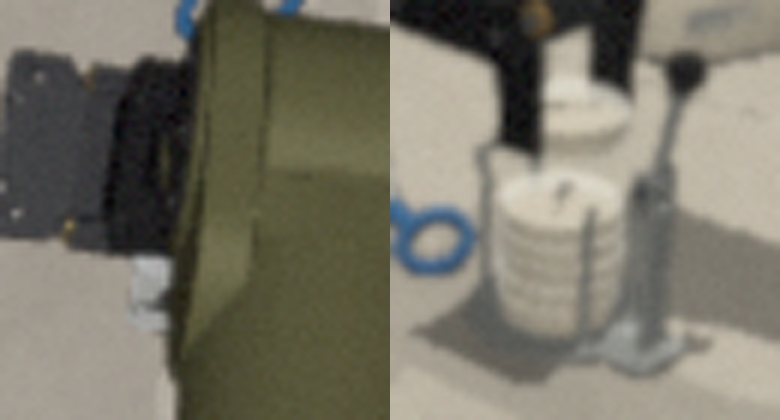

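The held dish (right edge 632, rim y≈80–150) hangs over the pile (edges 494 and 628). I'll check its alignment by projection.

```bash
python3 - <<'E'
from cell import env
from h import *
s=env.read_camera("scene")
d=np.array([-.8,-.6,0])*.03 # image-right
for nm,c,z in(("pile",(.487,-.1025),.069),("held",(.4852,-.1022),.115),("held@C",(.487,-.1025),.115)):
    p=np.array([*c,z]); q=lambda p:[round(390+6*(proj(s,p)[0]+.4-275)),round(6*(proj(s,p)[1]+.4-145))]
    print(nm,q(p),"L",q(p-d),"R",q(p+d))
E
python3 to.py 0.4868 -0.1025 0.098 -7.3
```

```text
pile [559, 196] L [495, 196] R [622, 196]
held [566, 109] L [501, 110] R [630, 109]
held@C [563, 108] L [498, 109] R [627, 108]
shift [-0.0006 -0.0008  0.0247] turn 0.08 | pos [ 0.4872 -0.1034  0.1227] rot [ 1.80e+02 -5.00e-02 -7.22e+00] F [-0.17 -0.71 -0.08] w 0.0555 gf 10.0 t 6.6833
```

```bash
python3 steer.py '[0, 0, 0.006, 0, 0.05, -0.0005, -0.001, 0.012, 0, 0.05, -0.0005, -0.001, 0.018, 0, 0.05, -0.0005, -0.001, 0.024, 0, 0.05, -0.0005, -0.001, 0.028, 0, 0.05, -0.0005, -0.001, 0.028, 0, 0.05, -0.0005, -0.001, 0.028, 0, 0.05]';python3 to.py 0.487 -0.1025 0.085 -7.3
```

```text
time_s: 7.27
tool_pos: [0.4861, -0.1028, 0.0937]
tool_rot: [-180.0, 0.0, -7.3]
force: [0.2, -0.3, -0.0]
grip_width: 0.0556
grasp_force: 10.0
shift [ 0.0008 -0.0004  0.0087] turn 0.01 | pos [ 0.4861 -0.1028  0.0937] rot [-1.7999e+02  4.0000e-02 -7.2900e+00] F [ 0.2  -0.31 -0.02] w 0.0556 gf 10.0 t 7.2667
```

```bash
python3 steer.py '[0, 0, 0.001, 0, 0.05, 0, 0, 0.002, 0, 0.05, 0, 0, 0.003, 0, 0.05, 0, 0, 0.004, 0, 0.05, 0, 0, 0.004, 0, 0.05, 0, 0, 0.004, 0, 0.05]';python3 to.py 0.487 -0.1025 0.085 -7.3
```

```text
time_s: 7.77
tool_pos: [0.4863, -0.103, 0.09]
tool_rot: [180.0, 0.0, -7.3]
force: [-0.1, 0.6, 0.2]
grip_width: 0.0551
grasp_force: 10.0
shift [ 0.0006 -0.0005  0.005 ] turn 0.01 | pos [ 0.4863 -0.103   0.09  ] rot [179.99   0.    -7.29] F [-0.06  0.56  0.19] w 0.0551 gf 10.0 t 7.7667
```

```bash
python3 steer.py '[0, 0, 0.0005, 0, 0.05, 0, 0, 0.001, 0, 0.05, 0, 0, 0.0015, 0, 0.05, 0, 0, 0.002, 0, 0.05, 0, 0, 0.002, 0, 0.05, 0, 0, 0.002, 0, 0.05]'
```

```text
time_s: 8.27
tool_pos: [0.4863, -0.1029, 0.088]
tool_rot: [180.0, 0.0, -7.3]
force: [-0.7, 0.8, -0.3]
grip_width: 0.0546
grasp_force: 10.0
```

```bash
python3 steer.py '[0, 0, 0.0005, 0, 0.05, 0, 0, 0.001, 0, 0.05, 0, 0, 0.0015, 0, 0.05, 0, 0, 0.0015, 0, 0.05, 0, 0, 0.0015, 0, 0.05]'
```

```text
time_s: 8.68
tool_pos: [0.4863, -0.1029, 0.0865]
tool_rot: [180.0, 0.0, -7.3]
force: [-1.5, -0.5, -0.5]
grip_width: 0.0551
grasp_force: 10.0
```

```bash
python3 steer.py '[0, 0, 0.0005, 0, 0.05, 0, 0, 0.001, 0, 0.05, 0, 0, 0.001, 0, 0.05, 0, 0, 0.001, 0, 0.05]'
```

```text
time_s: 9.02
tool_pos: [0.4863, -0.1029, 0.0855]
tool_rot: [180.0, 0.0, -7.3]
force: [0.5, 0.1, -0.4]
grip_width: 0.0551
grasp_force: 10.0
```

```bash
python3 steer.py '[0, 0, 0.0005, 0, 0.05, 0, 0, 0.001, 0, 0.05, 0, 0, 0.001, 0, 0.05, 0, 0, 0.001, 0, 0.05]'
```

```text
time_s: 9.35
tool_pos: [0.4863, -0.1029, 0.0845]
tool_rot: [180.0, 0.0, -7.3]
force: [0.8, 0.8, -0.4]
grip_width: 0.0549
grasp_force: 10.0
```

```bash
python3 steer.py '[0, 0, 0.0005, 0, 0.05, 0, 0, 0.001, 0, 0.05, 0, 0, 0.001, 0, 0.05, 0, 0, 0.001, 0, 0.05]'
```

```text
time_s: 9.68
tool_pos: [0.4863, -0.1029, 0.0835]
tool_rot: [180.0, 0.0, -7.3]
force: [0.5, -0.4, -0.2]
grip_width: 0.0549
grasp_force: 10.0
```

```bash
python3 steer.py '[0, 0, 0.0005, 0, 0.05, 0, 0, 0.0005, 0, 0.05, 0, 0, 0.0005, 0, 0.05, 0, 0, 0.0005, 0, 0.05]'
```

```text
time_s: 10.02
tool_pos: [0.4863, -0.1029, 0.083]
tool_rot: [180.0, 0.0, -7.3]
force: [0.3, -0.0, -0.3]
grip_width: 0.0551
grasp_force: 10.0
```

```bash
python3 to.py 0.487 -0.1025 0.085 -7.3
python3 - <<'E'
from cell import env
import cv2,numpy as np
s=env.read_camera("scene")["color"]
a=cv2.imread("pics/scene0.png")
f=lambda i,x,y,w,h,k:cv2.resize(i[y:y+h,x:x+w],None,fx=k,fy=k,interpolation=cv2.INTER_CUBIC)
cv2.imwrite("pics/p2.png",np.hstack([f(a,282,150,48,66,8),f(s,282,150,48,66,8)]))
E
```

```text
shift [ 0.0006 -0.0005 -0.002 ] turn 0.01 | pos [ 0.4863 -0.1029  0.083 ] rot [180.     0.    -7.29] F [ 0.29 -0.01 -0.3 ] w 0.0551 gf 10.0 t 10.0167
```

View pics/p2.png

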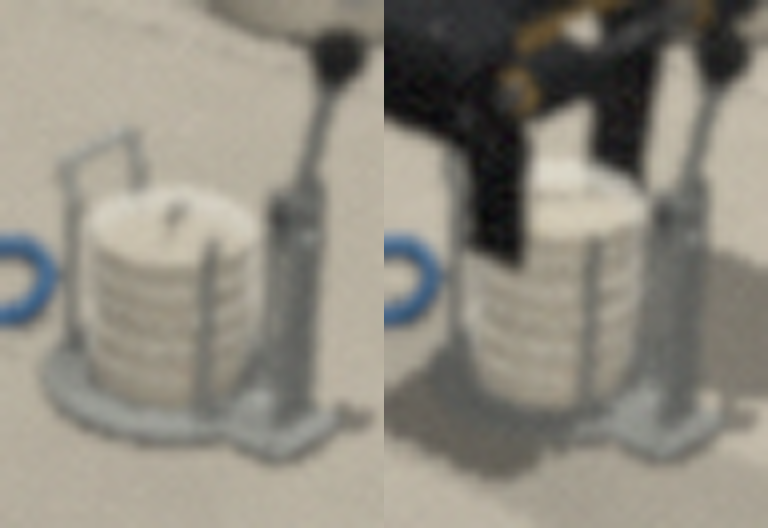

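The held dish's rim is about 27–30 crop pixels above the old pile top, roughly 12 mm, so it's close to contact. I'll keep lowering in fine steps.

```bash
python3 steer.py '[0, 0, 0.0005, 0, 0.05, 0, 0, 0.0005, 0, 0.05, 0, 0, 0.0005, 0, 0.05]'
```

```text
time_s: 10.32
tool_pos: [0.4864, -0.1029, 0.0826]
tool_rot: [180.0, -0.0, -7.3]
force: [0.6, 0.1, 0.2]
grip_width: 0.0552
grasp_force: 10.0
```

```bash
python3 steer.py '[0, 0, 0.0005, 0, 0.05, 0, 0, 0.0005, 0, 0.05, 0, 0, 0.0005, 0, 0.05]'
```

```text
time_s: 10.57
tool_pos: [0.4865, -0.1029, 0.0825]
tool_rot: [180.0, -0.0, -7.3]
force: [-1.5, 0.1, 6.1]
grip_width: 0.055
grasp_force: 10.0
```

```bash
python3 steer.py '[0, 0, 0.0005, 0, 0.05, 0, 0, 0.0005, 0, 0.05, 0, 0, 0.0005, 0, 0.05]'
```

```text
time_s: 10.82
tool_pos: [0.4866, -0.1029, 0.0825]
tool_rot: [180.0, -0.0, -7.3]
force: [-4.5, 0.8, 8.3]
grip_width: 0.055
grasp_force: 10.0
```

Contact felt, rising to about 8 N at TCP z 0.0825. I'll ease off the extra press, then open.

```bash
python3 steer.py '[0, 0, -0.0008, 0, 0.05, 0, 0, -0.0008, 0, 0.05, 0, 0, -0.0008, 0, 0.05]'; python3 to.py 0.487 -0.1025 0.0825 -7.3
```

```text
time_s: 11.07
tool_pos: [0.4866, -0.103, 0.0826]
tool_rot: [180.0, -0.0, -7.3]
force: [-0.8, 0.6, 4.4]
grip_width: 0.055
grasp_force: 10.0
shift [ 0.0004 -0.0005  0.0001] turn 0.02 | pos [ 0.4866 -0.103   0.0826] rot [ 1.7999e+02 -3.0000e-02 -7.2800e+00] F [-0.79  0.56  4.44] w 0.055 gf 10.0 t 11.0667
```

```bash
python3 steer.py '[0, 0, 0, 0, 0.056, 0, 0, 0, 0, 0.058, 0, 0, 0, 0, 0.060, 0, 0, 0, 0, 0.064, 0, 0, 0, 0, 0.07, 0, 0, 0, 0, 0.078, 0, 0, 0, 0, 0.085, 0, 0, 0, 0, 0.085]' 5; python3 to.py 0.487 -0.1025 0.17 -7.3;python3 - <<'E'
from cell import env
import cv2,numpy as np
s=env.read_camera("scene")["color"]
cv2.imwrite("pics/p3.png",cv2.resize(s[150:216,282:330],None,fx=8,fy=8,interpolation=cv2.INTER_CUBIC))
E
```

```text
time_s: 11.73
tool_pos: [0.4863, -0.1029, 0.0823]
tool_rot: [180.0, 0.0, -7.3]
force: [-0.3, 0.0, -0.1]
grip_width: 0.0807
grasp_force: 0.0
shift [ 0.0006 -0.0005 -0.0877] turn 0.01 | pos [ 0.4863 -0.1029  0.0823] rot [180.     0.    -7.29] F [-0.3   0.05 -0.09] w 0.0807 gf 0.0 t 11.7333
```

View pics/p3.png

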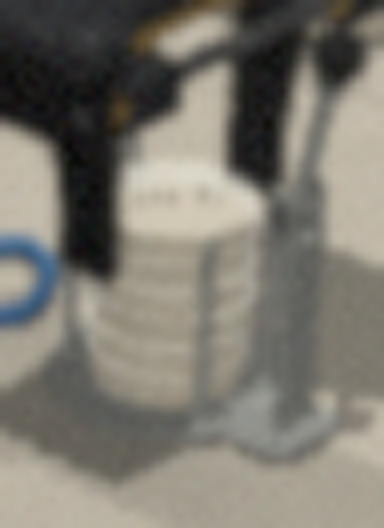

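The new dish sits flat and centred on the pile, with its lid at about crop (190,200) and the fingers clear. Next I'll rise, then grasp the keeper ball along its hinge axis.

```bash
python3 steer.py '[0, 0, -0.01, 0, 0.087, 0, 0, -0.03, 0, 0.087, 0, 0, -0.06, 0, 0.087, 0, 0, -0.095, 0, 0.087, 0, 0, -0.125, 0, 0.087, 0, 0, -0.125, 0, 0.087, 0, 0, -0.125, 0, 0.087]'; python3 to.py 0.4214 -0.0942 0.168 -7.4
```

```text
time_s: 12.37
tool_pos: [0.4877, -0.1031, 0.21]
tool_rot: [179.9, -0.3, -7.3]
force: [0.1, -0.3, -0.8]
grip_width: 0.0869
grasp_force: 0.0
shift [-0.0671 -0.0005  0.0417] turn 0.12 | pos [ 0.4877 -0.1031  0.21  ] rot [179.92  -0.28  -7.28] F [ 0.11 -0.33 -0.76] w 0.0869 gf 0.0 t 12.3667
```

```bash
python3 steer.py '[-0.03, 0, 0, 0, 0.07, -0.067, 0, 0, 0, 0.06, -0.067, 0, 0, 0, 0.05, -0.067, 0, 0, 0, 0.05, -0.067, 0, 0.02, 0, 0.05, -0.067, 0, 0.042, 0, 0.05, -0.067, 0, 0.042, 0, 0.05, -0.067, 0, 0.042, 0, 0.05]'; python3 to.py 0.4214 -0.0942 0.168 -7.4
python3 - <<'E'
from cell import env
import cv2,numpy as np
s=env.read_camera("scene")["color"]
cv2.imwrite("pics/k1.png",cv2.resize(s[120:216,282:352],None,fx=6,fy=6,interpolation=cv2.INTER_CUBIC))
E
```

```text
time_s: 13.03
tool_pos: [0.4195, -0.094, 0.1643]
tool_rot: [-179.9, 0.2, -7.3]
force: [0.7, -0.0, 0.1]
grip_width: 0.051
grasp_force: 0.0
shift [ 0.0019 -0.0001 -0.0037] turn 0.15 | pos [ 0.4195 -0.094   0.1643] rot [-1.7992e+02  1.7000e-01 -7.2500e+00] F [ 0.67 -0.03  0.09] w 0.051 gf 0.0 t 13.0333
```

View pics/k1.png

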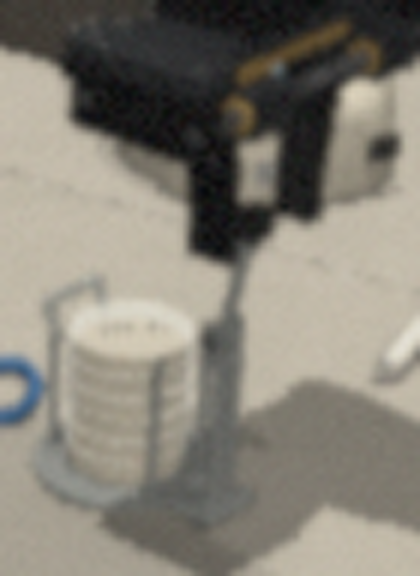

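The ball is between the fingertips at about crop (255,222), and the dish sits flat below. I'll close lightly.

```bash
python3 steer.py '[0, 0, 0, 0, 0.035, 0, 0, 0, 0, 0.025, 0, 0, 0, 0, 0.018, 0, 0, 0, 0, 0.015, 0, 0, 0, 0, 0.015, 0, 0, 0, 0, 0.015, 0, 0, 0, 0, 0.015, 0, 0, 0, 0, 0.015]' 5; python3 to.py 0.4275 -0.0945 0.168 -7.4
```

```text
time_s: 13.75
tool_pos: [0.42, -0.0943, 0.1656]
tool_rot: [180.0, -0.0, -7.3]
force: [-0.1, 0.1, 1.1]
grip_width: 0.0192
grasp_force: 5.0
shift [ 0.0074 -0.0008 -0.0024] turn 0.12 | pos [ 0.42   -0.0943  0.1656] rot [ 1.80e+02 -2.00e-02 -7.28e+00] F [-0.1   0.15  1.06] w 0.0192 gf 5.0 t 13.75
```

```bash
python3 steer.py '[0.004, 0, -0.0006, 0, 0.015, 0.012, 0, -0.0011, 0, 0.015, 0.02, 0, -0.0006, 0, 0.015, 0.028, 0, 0.001, 0, 0.015, 0.0355, 0, 0.0035, 0, 0.015, 0.043, 0, 0.007, 0, 0.015, 0.043, 0, 0.007, 0, 0.015]'; python3 to.py 0.487 -0.1025 0.1 -7.4
```

```text
time_s: 14.33
tool_pos: [0.4644, -0.1004, 0.1577]
tool_rot: [-180.0, -0.1, -7.3]
force: [2.6, -1.5, 1.7]
grip_width: 0.0189
grasp_force: 5.0
shift [ 0.0226 -0.0008  0.0578] turn 0.12 | pos [ 0.4644 -0.1004  0.1577] rot [-1.7998e+02 -8.0000e-02 -7.2800e+00] F [ 2.6  -1.51  1.67] w 0.0189 gf 5.0 t 14.3333
```

```bash
python3 steer.py '[0.0067, 0, 0.0046, 0, 0.015, 0.0127, 0, 0.01, 0, 0.015, 0.018, 0, 0.016, 0, 0.015, 0.0227, 0, 0.0228, 0, 0.015, 0.0263, 0, 0.03, 0, 0.015, 0.0289, 0, 0.0378, 0, 0.015, 0.0289, 0, 0.0378, 0, 0.015]'; python3 to.py 0.487 -0.1025 0.1 -7.4
```

```text
time_s: 14.92
tool_pos: [0.4916, -0.1042, 0.1187]
tool_rot: [180.0, -0.0, -7.3]
force: [2.9, -3.2, -0.3]
grip_width: 0.0192
grasp_force: 5.0
shift [-0.0047 -0.0011  0.0187] turn 0.1 | pos [ 0.4916 -0.1042  0.1187] rot [179.99  -0.    -7.3 ] F [ 2.93 -3.17 -0.33] w 0.0192 gf 5.0 t 14.9167
```

```bash
python3 steer.py '[0.0009, -0.001, 0.005, 0, 0.015, 0.0016, -0.001, 0.01, 0, 0.015, 0.002, -0.001, 0.0135, 0, 0.015, 0.002, -0.001, 0.015, 0, 0.015, 0.002, -0.001, 0.015, 0, 0.015, 0.002, -0.001, 0.015, 0, 0.015]'
```

```text
time_s: 15.42
tool_pos: [0.4931, -0.1043, 0.1047]
tool_rot: [179.9, 0.0, -7.3]
force: [1.3, -5.4, -1.3]
grip_width: 0.0187
grasp_force: 5.0
```

```bash
python3 steer.py '[0, 0, 0.001, 0, 0.015, 0, 0, 0.002, 0, 0.015, 0, 0, 0.002, 0, 0.015, 0, 0, 0.002, 0, 0.015]'
```

```text
time_s: 15.75
tool_pos: [0.493, -0.1043, 0.1028]
tool_rot: [179.9, 0.0, -7.3]
force: [2.1, -6.3, -1.1]
grip_width: 0.0193
grasp_force: 5.0
```

```bash
python3 steer.py '[0, 0.0012, 0.001, 0, 0.015, 0, 0.0012, 0.001, 0, 0.015, 0, 0.0012, 0.001, 0, 0.015]'
```

```text
time_s: 16.0
tool_pos: [0.493, -0.1043, 0.102]
tool_rot: [180.0, 0.0, -7.3]
force: [2.5, -4.6, -0.4]
grip_width: 0.0195
grasp_force: 5.0
```

```bash
python3 steer.py '[0, 0.0005, 0.001, 0, 0.015, 0, 0.0005, 0.001, 0, 0.015, 0, 0.0005, 0.001, 0, 0.015]'
```

```text
time_s: 16.25
tool_pos: [0.4929, -0.1044, 0.1013]
tool_rot: [-180.0, 0.0, -7.3]
force: [2.0, -4.4, -0.5]
grip_width: 0.0193
grasp_force: 5.0
```

```bash
python3 steer.py '[0, 0, 0.001, 0, 0.015, 0, 0, 0.001, 0, 0.015, 0, 0, 0.001, 0, 0.015]'
```

```text
time_s: 16.5
tool_pos: [0.4929, -0.1044, 0.1004]
tool_rot: [180.0, 0.0, -7.3]
force: [1.7, -2.6, -0.3]
grip_width: 0.0193
grasp_force: 5.0
```

```bash
python3 steer.py '[0, 0, 0.001, 0, 0.015, 0, 0, 0.001, 0, 0.015, 0, 0, 0.001, 0, 0.015]'
```

```text
time_s: 16.75
tool_pos: [0.4929, -0.1045, 0.0994]
tool_rot: [180.0, 0.0, -7.3]
force: [0.5, -3.6, -0.3]
grip_width: 0.0188
grasp_force: 5.0
```

```bash
python3 steer.py '[0, 0, 0.001, 0, 0.015, 0, 0, 0.001, 0, 0.015, 0, 0, 0.001, 0, 0.015]'
```

```text
time_s: 17.0
tool_pos: [0.4928, -0.1044, 0.0984]
tool_rot: [180.0, 0.0, -7.3]
force: [1.5, -3.5, -0.6]
grip_width: 0.0195
grasp_force: 5.0
```

```bash
python3 steer.py '[0, 0, 0.001, 0, 0.015, 0, 0, 0.001, 0, 0.015, 0, 0, 0.001, 0, 0.015]'
```

```text
time_s: 17.25
tool_pos: [0.4928, -0.1044, 0.0973]
tool_rot: [-180.0, 0.0, -7.3]
force: [0.8, -3.4, -1.1]
grip_width: 0.0192
grasp_force: 5.0
```

```bash
python3 steer.py '[0, 0, 0.0007, 0, 0.015, 0, 0, 0.0007, 0, 0.015, 0, 0, 0.0007, 0, 0.015]'
```

```text
time_s: 17.5
tool_pos: [0.4927, -0.1044, 0.0967]
tool_rot: [180.0, 0.0, -7.3]
force: [0.0, -2.8, 0.3]
grip_width: 0.0194
grasp_force: 5.0
```

```bash
python3 steer.py '[0, 0, 0.0007, 0, 0.015, 0, 0, 0.0007, 0, 0.015, 0, 0, 0.0007, 0, 0.015]'
```

```text
time_s: 17.75
tool_pos: [0.4927, -0.1044, 0.0959]
tool_rot: [180.0, 0.1, -7.3]
force: [-2.4, -3.6, 0.2]
grip_width: 0.0192
grasp_force: 5.0
```

```bash
python3 steer.py '[0, 0, 0.0007, 0, 0.015, 0, 0, 0.0007, 0, 0.015, 0, 0, 0.0007, 0, 0.015]';  python3 - <<'E'
from cell import env
import cv2,numpy as np
s=env.read_camera("scene")["color"]
cv2.imwrite("pics/k2.png",cv2.resize(s[140:216,277:342],None,fx=7,fy=7,interpolation=cv2.INTER_CUBIC))
E
```

```text
time_s: 18.0
tool_pos: [0.4926, -0.1044, 0.0952]
tool_rot: [180.0, 0.1, -7.3]
force: [-2.7, -2.6, 0.4]
grip_width: 0.0192
grasp_force: 5.0
```

View pics/k2.png

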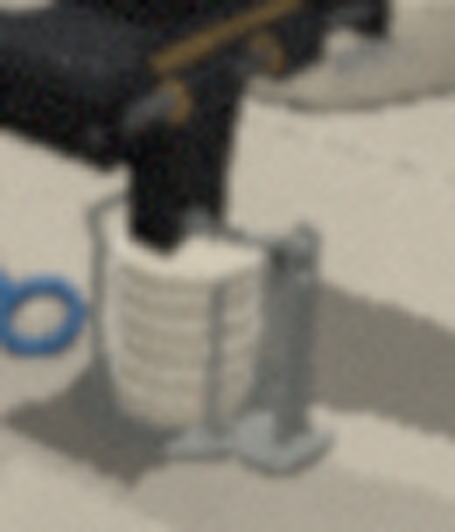

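The fingers and ball are just above the lid (tips at crop (165,250), rod to the hinge at (290,240)). No vertical load yet, so a little further down.

```bash
python3 steer.py '[0, 0, 0.0007, 0, 0.015, 0, 0, 0.0007, 0, 0.015, 0, 0, 0.0007, 0, 0.015]'
```

```text
time_s: 18.3
tool_pos: [0.4927, -0.1044, 0.0946]
tool_rot: [180.0, 0.1, -7.3]
force: [-2.6, -1.8, 1.0]
grip_width: 0.0196
grasp_force: 5.0
```

```bash
python3 steer.py '[0, 0, 0.0007, 0, 0.015, 0, 0, 0.0007, 0, 0.015, 0, 0, 0.0007, 0, 0.015]'
```

```text
time_s: 18.55
tool_pos: [0.493, -0.1044, 0.0942]
tool_rot: [180.0, 0.0, -7.3]
force: [-4.8, -1.8, 4.3]
grip_width: 0.0191
grasp_force: 5.0
```

```bash
python3 steer.py '[0, 0, 0.0007, 0, 0.015, 0, 0, 0.0007, 0, 0.015, 0, 0, 0.0007, 0, 0.015]'
```

```text
time_s: 18.8
tool_pos: [0.4932, -0.1045, 0.0937]
tool_rot: [180.0, -0.0, -7.3]
force: [-4.0, -1.8, 4.9]
grip_width: 0.0194
grasp_force: 5.0
```

The ball is seated: vertical load has levelled off at about 5 N. I'll release and rise to check.

```bash
python3 steer.py '[0, 0, -0.0005, 0, 0.022, 0, 0, -0.0005, 0, 0.026, 0, 0, -0.0005, 0, 0.03, 0, 0, -0.005, 0, 0.034, 0, 0, -0.02, 0, 0.034, 0, 0, -0.045, 0, 0.034, 0, 0, -0.045, 0, 0.034, 0, 0, -0.045, 0, 0.034]';  python3 to.py 0.487 -0.1025 0.14 -7.4
python3 - <<'E'
from cell import env
import cv2,numpy as np
s=env.read_camera("scene")["color"]
cv2.imwrite("pics/k3.png",cv2.resize(s[140:216,277:342],None,fx=7,fy=7,interpolation=cv2.INTER_CUBIC))
E
```

```text
time_s: 19.47
tool_pos: [0.4947, -0.1043, 0.14]
tool_rot: [180.0, -0.2, -7.3]
force: [0.1, -0.0, -0.6]
grip_width: 0.0339
grasp_force: 0.0
shift [-0.0078 -0.0008 -0.0001] turn 0.13 | pos [ 0.4947 -0.1043  0.14  ] rot [179.98  -0.23  -7.27] F [ 0.09 -0.03 -0.63] w 0.0339 gf 0.0 t 19.4667
```

View pics/k3.png

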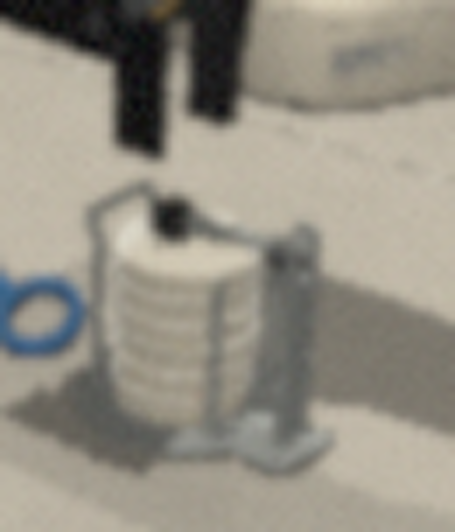

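The ball at crop (173,218) is on the lid and the dish is still flat. To confirm it's seated, I'll press lightly on top of the ball with closed fingers.

```bash
python3 steer.py '[0, 0, 0, 0, 0.0, 0, 0, 0.006, 0, 0, 0, 0, 0.012, 0, 0, 0, 0, 0.018, 0, 0, 0, 0, 0.022, 0, 0, 0, 0, 0.022, 0, 0, 0, 0, 0.022, 0, 0]' 10
```

```text
time_s: 20.1
tool_pos: [0.4927, -0.1043, 0.1157]
tool_rot: [-180.0, 0.1, -7.3]
force: [0.4, -0.4, -0.1]
grip_width: 0.0016
grasp_force: 0.0
```

```bash
python3 steer.py '[0, 0, 0.001, 0, 0, 0, 0, 0.002, 0, 0, 0, 0, 0.003, 0, 0, 0, 0, 0.003, 0, 0, 0, 0, 0.003, 0, 0]'
```

```text
time_s: 20.52
tool_pos: [0.4931, -0.1045, 0.1134]
tool_rot: [180.0, -0.0, -7.3]
force: [0.1, 0.3, 0.3]
grip_width: 0.0007
grasp_force: 0.0
```

```bash
python3 steer.py '[0, 0, 0.001, 0, 0, 0, 0, 0.001, 0, 0, 0, 0, 0.001, 0, 0]'
```

```text
time_s: 20.77
tool_pos: [0.4931, -0.1045, 0.1123]
tool_rot: [180.0, -0.0, -7.3]
force: [-0.6, 0.4, 1.0]
grip_width: 0.0005
grasp_force: 0.0
```

```bash
python3 steer.py '[0, 0, 0.001, 0, 0, 0, 0, 0.001, 0, 0, 0, 0, 0.001, 0, 0]'
```

```text
time_s: 21.02
tool_pos: [0.4932, -0.1045, 0.1118]
tool_rot: [180.0, -0.0, -7.3]
force: [-1.8, 0.3, 3.9]
grip_width: 0.0002
grasp_force: 2.2
```

```bash
python3 steer.py '[0, 0, 0.0007, 0, 0, 0, 0, 0.0007, 0, 0, 0, 0, 0.0007, 0, 0]'
```

```text
time_s: 21.27
tool_pos: [0.4933, -0.1045, 0.1115]
tool_rot: [180.0, -0.0, -7.3]
force: [-2.4, 0.8, 8.0]
grip_width: 0.0005
grasp_force: 4.0
```

The stop is firm (8 N within 0.3 mm), so the ball is seated. I'll retreat and take one last measurement from the images without viewing a picture.

```bash
python3 steer.py '[0, 0, -0.005, 0, 0, 0, 0, -0.03, 0, 0, 0, 0, -0.07, 0, 0, 0, 0, -0.1, 0, 0, 0, 0, -0.12, 0, 0, 0, 0, -0.12, 0, 0, 0, 0, -0.12, 0, 0]'
python3 - <<'E'
from cell import env
from h import *
import cv2
s=env.read_camera("scene"); c=s["color"][150:185,285:325]
m=(c.max(2)<70).astype(np.uint8); n,l,st,ce=cv2.connectedComponentsWithStats(m)
for i in range(1,n):
    if st[i,4]>8: print("dark blob",st[i,4],ce[i]+[285,150])
for z in(.0847,.09): print("expected ball",z,proj(s,np.array([.495,-.1036,z])))
E
```

```text
time_s: 21.85
tool_pos: [0.4938, -0.1046, 0.2316]
tool_rot: [180.0, -0.1, -7.3]
force: [-0.3, 0.6, -0.2]
grip_width: 0.0004
grasp_force: 0.0
dark blob 17 [300.94117647 170.76470588]
expected ball 0.0847 (np.float64(300.7281977884406), np.float64(171.41656310084784))
expected ball 0.09 (np.float64(300.7999894969518), np.float64(169.7432374025544))
```

```bash
python3 -c "
from cell import env
print(env.sign_off())"
```

```text
the job is handed in; nothing more can be done
None
```

I loaded the dish onto the pile, let go only after feeling contact (about 8 N), and swung the keeper down until its ball was seated on the lid. I kept the arm clear of the timer and marker and handed the job in at about 22 s; the hand-in returned no verdict.

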